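# Snap the white cap onto the spray can and hold it down

### The arm

A 6-joint arm with a two-finger parallel gripper is mounted at the origin on the work surface. World frame = base frame: x ahead of the robot, y to its left, z up, the work surface at z = 0. Lengths are in m, angles in rad, forces in N, time in s.
With the tool pointing down it reaches from about 0.325 to 0.9 m from the base axis. Payload 6.1 kg.
Tool frame: the origin (TCP) lies at the very end of the fingers, on their centre line; the grasp point (between the pads) lies 19 mm behind it (r.grip_depth is the distance from the TCP to the grasp point, in m); z points along the fingers, y is the line along which they close (so a half turn about z gives the same grasp; the last joint's range is limited). The gripper opens to 87 mm and grips with 3 to 60 N. Pads are 19 mm wide; open, the fingers measure 117 mm over their backs; the gripper's body (75 mm by 190 mm) begins 51 mm behind the grasp point.
Start: joints at [-0.126, 0.22, 1.526, -0, 1.395, -0.126], TCP at [0.625, -0, 0.223] pointing down, gripper open.
Joint ranges: [-2.98, 2.98], [-0.91, 2.08], [0.09, 2.57], [-1.24, 4.39], [0.2, 2.65], [-2.68, 2.68]. Speed limits (rad/s): [2.57, 2.57, 3.01, 3.14, 3.14, 3.14].

### API

Orientations are given as a 3x3 rotation matrix whose columns are the frame's x, y, z axes.
In Python, from plant import r, vision gives the robot as it stands. Calls block until the motion is done:
- r.reach(position, orientation): joint-space move of the TCP to a pose.
- r.move_straight(position, orientation=None, rate=0.15, until_force=None): straight line of the TCP; orientation=None keeps the orientation; rate is the mean speed in m/s. With until_force (N) it stops when the force on the tool has changed by that much, and returns True; else False.
- r.move_joints(angles): joint-space move.
- r.move_gripper(opening, strength=None): opening from 0.0 (shut) to 1.0 (fully open); strength is the grip in N (None keeps the last); returns when the fingers have stopped.
- r.pause(seconds).
- r.solve_ik(position, orientation): joint angles nearest the present ones, or None.
- vision.get_image(name): name is "scene" or "side" or "wrist"; returns the picture (420x560x3 uint8, blue, green, red); there is no depth.
- vision.get_calibration(name): a dict with "fov_y" (degrees; the focal length in pixels is half the picture's height over the tangent of half this angle, whatever the lens; pixels are square), "cx", "cy" (the principal point, pixels), "distortion" ([k1, k2, p1, p2, k3] as OpenCV has them; the pictures are not rectified), "rvec" (rotation vector, rad) and "tvec" (3), from world to camera coordinates, as OpenCV has them; the wrist camera has in their place "tool_from_camera" (4x4, takes a point from camera to tool coordinates, whose origin is the TCP and whose axes are the flange's). Camera axes: x right, y down, z forward; pixel columns grow to the right and rows downward; lengths in m; the calibration is good to about 2 mm. A picture is of the moment at which its call begins: read the wrist's pose just before it. get_calibration takes no time and is no camera call.
A pose or a line that the arm cannot do raises r.MotionError and nothing moves.
- r.close_job(): hands the job in; it is judged then, once.
Readings, each from a call of its own:
- r.read_time(): time.
- r.read_qpos(): joint angles.
- r.read_joint_velocities(): joint speeds.
- r.read_joint_torque(): joint torques, N m.
- r.read_eef_pos(): TCP position.
- r.read_ee_rot(): TCP orientation.
- r.read_ft_force(): force on the tool from outside, world axes, zero at the start.
- r.read_moment(): the same for the moment, N m.
- r.read_width(): opening from 0.0 (shut) to 1.0 (fully open).
- r.read_grasp_force(): force on a finger pad.
Only numpy, scipy, OpenCV 4.12 (cv2) and the standard library are available. Lean on these libraries where they do the work, as an engineer would, in place of code of your own. Each camera call takes 0.05 s, during which the arm holds its last target. There are 200 camera calls.

### The job

Take the white cap from the blue tray, holding the thin plastic with a light grip (25 N at most), and press it straight down onto the open spray can in the holder until it clicks. Keep pressing after the click until the cap's rim is fully home, flush on the can's rim, with the springy collar pressed flat under it, and finish while still holding it pressed home: do not let go or lift off. Leave everything else on the bench where it stands.

Things in the scene. Friction and masses are not known exactly. Their poses are not given: they have to be found in the camera images.
- white_cap: white plastic spray-can cap, a round cup open below: 51 mm outside, 40 mm high, flat closed top, 24 to 42 g. Origin at the centre of its open rim (underside), z up; it stands rim down. Inside: a lip 4 mm high of 39 mm bore at the rim, above it 44.6 mm bore, free depth 34 mm. Any yaw fits. Grip it at 12 to 20 N: it then holds without slipping under the push needed; much over 25 N spoils it.
- can: dark red spray can without cap, 53 mm diameter, rim 140 mm above the bench, clamped upright in a fixed grey holder (base plate 120 x 110 x 16 mm, round clamp 72 mm wide up to 60 mm high with a small screw on its -x side). It does not move. Origin under the centre of the base plate on the bench; its z axis is the can's axis.
- can_seat (a point): centre of the can's rim, z up; the cap is home when its origin is here. Above: a neck 35 mm wide, 14 mm high, tapering to 22 mm wide at 22 mm, nozzle to 29 mm. Four sprung noses, 42.6 mm across, centred 9 mm up: the cap meets them with its rim about 13 mm above home, needs up to 10 N (12 at most) until 10 mm, then about 3 N; past 4 to 5 mm it has clicked.
- collar (a joint): black springy collar round the foot of the neck, 49 mm wide; its travel in m: 0 when 4 mm proud of the can's rim, 0.004 pressed flush by the cap. It meets the cap's rim 4 mm above home and pushes back with 10 N when flush, so a clicked cap that is let go rides about 2 mm high. A downward push of 10 to 20 N keeps it home.
- tray: fixed shallow blue tray, 160 mm (its x) by 310 mm (its y), floor 3 mm thick, edge 9 mm high. Origin under its centre on the bench. The three caps stand in it in a row along its y, about 95 mm apart, in any order.
- black_cap: black cap of the same size as the white one, standing in the tray; leave it. Origin at the centre of its underside.
- yellow_cap: yellow cap of the same size, standing in the tray; leave it. Origin at the centre of its underside.
- bottle_a: small black bottle, 36 mm diameter, 80 mm high, violet band; bystander. Origin at the centre of its underside.
- bottle_b: small black bottle, 36 mm diameter, 80 mm high, paper-white band; bystander. Origin at the centre of its underside.
- capped_can: finished red spray can with white cap, 53 mm diameter, 175 mm high; bystander. Origin at the centre of its underside.
- tape_roll: roll of tan packing tape lying flat, 90 mm diameter, 45 mm high; bystander. Origin at the centre of its underside.
- cutter: yellow box cutter lying flat, handle 130 x 24 x 12 mm along its x; bystander. Origin under the centre of its handle.
Not all that is in view belongs to the job. Of the things shaped like the white_cap, the white one is meant.

How it is judged:
On the way:
1. the white cap has been lifted clear of the tray (height (world z) of white_cap above 0.05 m), for 0.1 s.
At the end, for the whole second after the job is handed in: the robot is still pressing the white cap (over 3 N of contact) and the cap is clicked on and home: rim less than 1.2 mm above the can's rim, within 4 mm of the can's axis, upright within 0.06 rad, at rest, the collar pressed down by more than 3 mm (z of white_cap in the frame of can_seat between -0.003 and 0.0012 m and horizontal distance between white_cap and can_seat below 0.004 m and angle between white_cap's own z axis and vertical below 0.06 rad and value of joint collar above 0.003 m and contact force between the fingers and white_cap above 3 N and linear speed of white_cap below 0.01 m/s); the arm keeps its last pose, push and grip.
It fails at once if the white cap is squeezed too hard (both fingers together over 56 N, that is a grip of 28 N) (contact force between the fingers and white_cap above 56 N).
It fails at once if a bystander is moved by more than 30 mm (distance of any of black_cap, yellow_cap, bottle_a, bottle_b, capped_can, tape_roll, cutter from where it was at the start of the episode above 0.03 m).
It fails at once if a standing bystander is knocked over (angle between any of black_cap, yellow_cap, bottle_a, bottle_b, capped_can, tape_roll's own z axis and vertical above 0.5 rad).
It also fails if it takes over 40 s, if anything falls off the work surface, if the arm or the gripper's body presses on something with over 40 N, if the wrist force passes 120 N, or if a joint passes its speed limit or range.

## Working session

There is one attempt and no reset: what is moved stays moved. The work goes in short steps, each a Python script; the robot and the scene stay as the last script left them, time stands still between calls to the robot, and variables do not carry over. Pictures are saved under pics/ and viewed, at most 10 in all, crops included, and the job is handed in when it is done.

```bash
mkdir -p pics; python3 - <<'E'
from plant import r, vision
import cv2
for n in("scene","side","wrist"):
    cv2.imwrite(f"pics/{n}0.png",vision.get_image(n)); print(n,vision.get_calibration(n))
print(r.read_time(), r.grip_depth)
E
```

```text
scene {'fov_y': 56.78148947958154, 'cx': 279.1462946994874, 'cy': 213.686092004683, 'distortion': array([-0.01051657,  0.        ,  0.        ,  0.        ,  0.        ]), 'rvec': array([ 1.75048316,  1.4076875 , -0.73546005]), 'tvec': array([-0.12161405, -0.21021107,  1.66332122])}
side {'fov_y': 49.543448236247016, 'cx': 277.43779023706395, 'cy': 209.39210543990848, 'distortion': array([-0.14142507,  0.        ,  0.        ,  0.        ,  0.        ]), 'rvec': array([ 0.7229894 , -2.53681051,  1.25647435]), 'tvec': array([0.4639485 , 0.26777332, 1.07938942])}
wrist {'fov_y': 63.77395382034899, 'cx': 277.56536784311686, 'cy': 209.81931183772895, 'distortion': array([-0.02389934,  0.        ,  0.        ,  0.        ,  0.        ]), 'tool_from_camera': array([[ 1.60261322e-04, -9.56883279e-01, -2.90472658e-01,
         8.10963354e-02],
       [ 9.99999986e-01,  1.64924312e-04,  8.42765587e-06,
        -3.97939346e-04],
       [ 3.98417203e-05, -2.90472656e-01,  9.56883292e-01,
        -1.62727944e-01],
       [ 0.00000000e+00,  0.00000000e+00,  0.00000000e+00,
         1.00000000e+00]])}
0.15 0.0187
```

View pics/scene0.png

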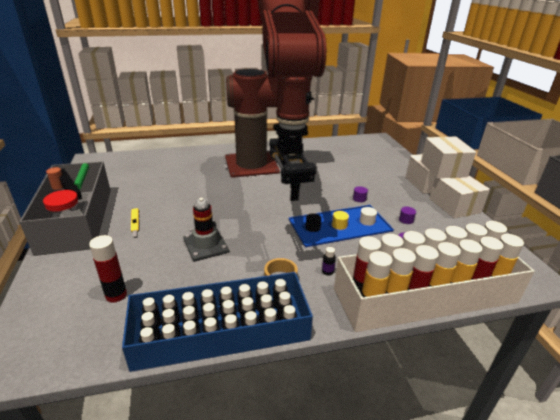

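View pics/side0.png

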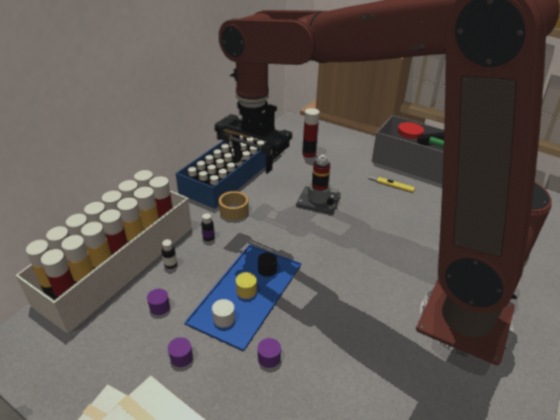

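The scene view shows the blue tray holding the black cap (313,222), yellow cap (341,220) and white cap (369,216). In the side view they are at (267,264), (246,286) and (223,313). The can in its holder is at scene (203,220) and side (321,180). Other white, cap-like things are the capped can (scene 103,245), the boxed cans and the small bottles. Only the one at scene (369,216) is a loose white cap standing in the tray, so that is the one meant. I'll confirm it in an enlarged crop.

```bash
python3 - <<'E'
import cv2,numpy as np
s=cv2.imread("pics/scene0.png");d=cv2.imread("pics/side0.png")
def c(im,x,y): return cv2.resize(im[y:y+50,x:x+66],(396,300),interpolation=cv2.INTER_CUBIC)
cv2.imwrite("pics/crop.png",np.vstack([np.hstack([c(s,330,195),c(d,190,280)]),np.hstack([c(s,170,190),c(d,288,147)])]))
E
```

```text
(no output)
```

View pics/crop.png

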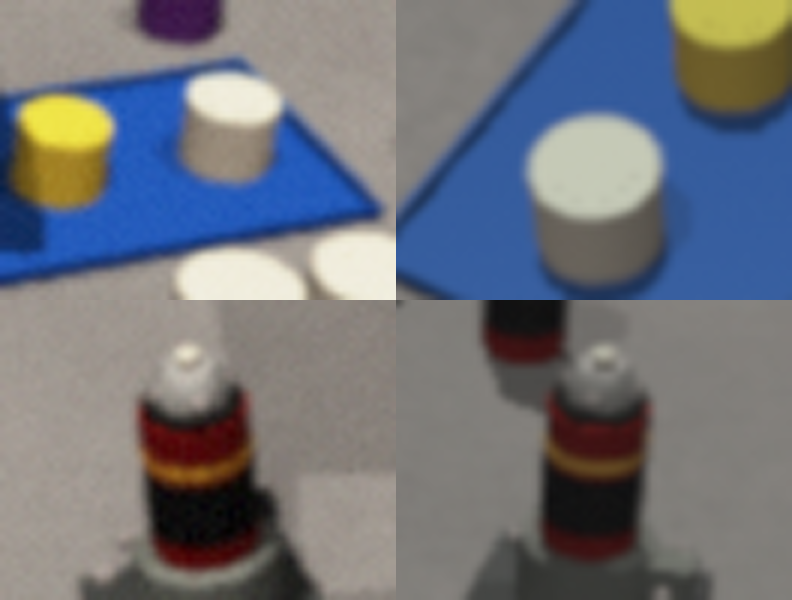

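Crop: the white cap is confirmed, with its top centre at scene (368.6,210.9) and side (222.8,307.4). The can's nozzle tip is at scene (200.9,198) and side (322.2,154.6). Next I triangulate both and compare with their known heights.

```bash
cat > h.py <<'E'
import cv2,numpy as np
from plant import r,vision
def K(c): 
    f=210/np.tan(np.radians(c["fov_y"]/2)); return np.array([[f,0,c["cx"]],[0,f,c["cy"]],[0,0,1]])
def ray(name,px,pose=None):
    c=vision.get_calibration(name)
    u=cv2.undistortPoints(np.array([[px]],float),K(c),c["distortion"]).ravel()
    d=np.array([u[0],u[1],1.])
    if name=="wrist":
        T=np.eye(4);T[:3,:3],T[:3,3]=pose[1],pose[0];T=T@c["tool_from_camera"];return T[:3,3],T[:3,:3]@d
    R=cv2.Rodrigues(c["rvec"])[0];return -R.T@c["tvec"],R.T@d
def atz(name,px,z,pose=None):
    o,d=ray(name,px,pose);return (o+d*(z-o[2])/d[2])
def tri(*rays):
    A=0;b=0
    for o,d in rays:
        d=d/np.linalg.norm(d);P=np.eye(3)-np.outer(d,d);A=A+P;b=b+P@o
    return np.linalg.solve(A,b)
def project(pts,pose):
    c=vision.get_calibration("wrist");T=np.eye(4);T[:3,:3],T[:3,3]=pose[1],pose[0];T=np.linalg.inv(T@c["tool_from_camera"])
    return cv2.projectPoints(np.array(pts,float),cv2.Rodrigues(T[:3,:3])[0],T[:3,3],K(c),c["distortion"])[0][:,0]
E
python3 - <<'E'
from h import *
np.set_printoptions(precision=4,suppress=True)
for n,a,b,z in[("cap",(368.6,210.9),(222.8,307.4),.043),("can",(200.9,198),(322.2,154.6),.169)]:
    print(n,tri(ray("scene",a),ray("side",b)),atz("scene",a,z),atz("side",b,z))
for n,p in [("tr corner",(393,230)),("yel",(340.7,215.1)),("blk",(313,219))]: print(n,atz("scene",p,.043 if n!="tr corner" else .009))
print(r.read_ee_rot())
E
```

```text
cap [0.5033 0.3117 0.0441] [0.5025 0.3132 0.043 ] [0.5034 0.31   0.043 ]
can [ 0.5314 -0.2294  0.1718] [ 0.5279 -0.2289  0.169 ] [ 0.5334 -0.2349  0.169 ]
tr corner [0.5771 0.3712 0.009 ]
yel [0.5086 0.212  0.043 ]
blk [0.513  0.1159 0.043 ]
[[-0.      1.     -0.0015]
 [ 1.      0.      0.0002]
 [ 0.0002 -0.0015 -1.    ]]
```

The triangulated heights fit: 0.044 m for the cap top (expected 0.043) and 0.172 m for the nozzle (expected 0.169). The cap spacing also fits. Now I'll refine both with the wrist camera, can first and then cap.

```bash
python3 - <<'E'
from h import *
np.set_printoptions(precision=4,suppress=True)
R=np.array([[0,1,0],[1,0,0],[0,0,-1.]])
ims=[]
for n,p in[("can",[.5305,-.231,.275]),("cap",[.503,.3115,.14])]:
    r.reach(p,R);pose=(r.read_eef_pos(),r.read_ee_rot());im=vision.get_image("wrist")
    np.savez(f"{n}.npz",p=pose[0],R=pose[1]);cv2.imwrite(f"pics/w_{n}.png",im);ims.append(im)
    print(n,pose[0],r.read_time(),project([[*p[:2],.169 if n=="can" else .043]],pose))
cv2.imwrite("pics/w2.png",cv2.resize(np.vstack(ims),(800,1200))[:600]);cv2.imwrite("pics/w3.png",cv2.resize(ims[1],(800,600)))
E
```

```text
can [ 0.5308 -0.2301  0.2746] 1.2 [[277.7029 210.5383]]
cap [0.5038 0.3108 0.1404] 3.2667 [[277.0059 211.5122]]
```

View pics/w2.png

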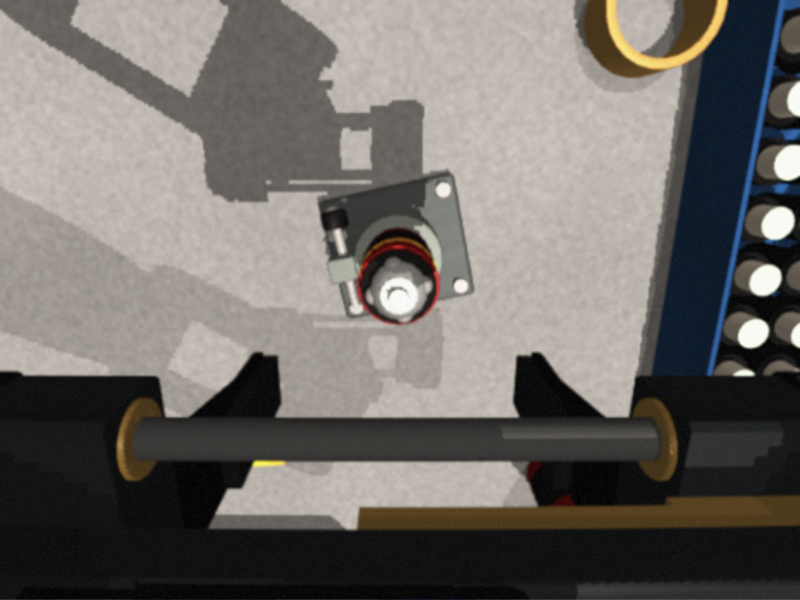

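View pics/w3.png

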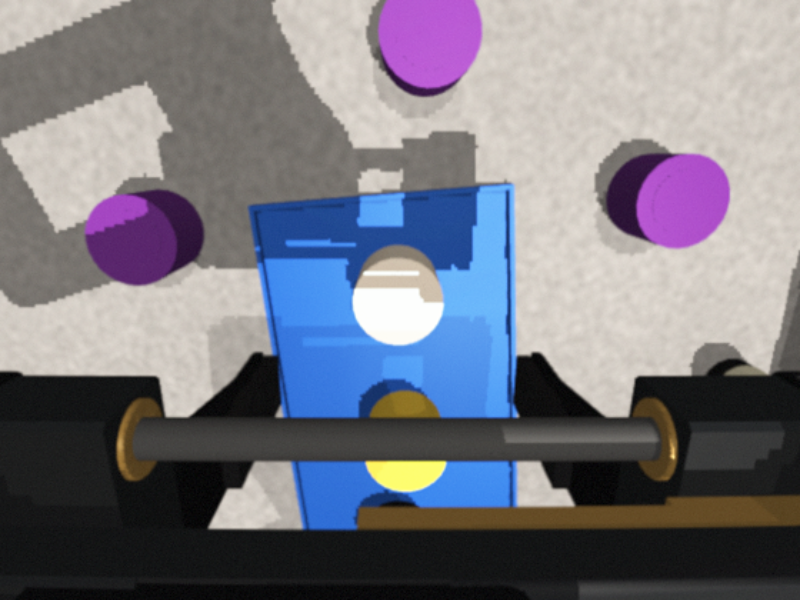

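The wrist views show the nozzle at about (398,296) and the white cap's top disc centred at about (398,300), in the enlarged pixels. I'll take close crops of both with predicted circles overlaid.

```bash
python3 - <<'E'
from h import *
np.set_printoptions(precision=4,suppress=True)
out=[]
a=np.linspace(0,2*np.pi,72)
for n,px,z,circ in[("can",(278.5,206.8),.169,[(.0265,.14),(.0045,.169)]),("cap",(277.75,209.2),.043,[(.0255,.043)])]:
    d=np.load(n+".npz");pose=(d["p"],d["R"]);c=atz("wrist",px,z,pose);print(n,c)
    im=cv2.imread(f"pics/w_{n}.png")[170:250,238:318];big=cv2.resize(im,(400,400),interpolation=cv2.INTER_CUBIC);raw=big.copy()
    for rad,zz in circ:
        q=project(np.c_[c[0]+rad*np.cos(a),c[1]+rad*np.sin(a),a*0+zz],pose)
        for x,y in ((q-[238,170]+.5)*5-.5): cv2.circle(big,(int(round(x)),int(round(y))),1,(0,255,0),-1)
    out.append(big)
cv2.imwrite("pics/ov.png",np.hstack(out))
r.pause(.1);print(r.read_eef_pos())
E
```

```text
can [ 0.5312 -0.2278  0.169 ]
cap [0.5036 0.3134 0.043 ]
[0.5037 0.3108 0.1403]
```

View pics/ov.png

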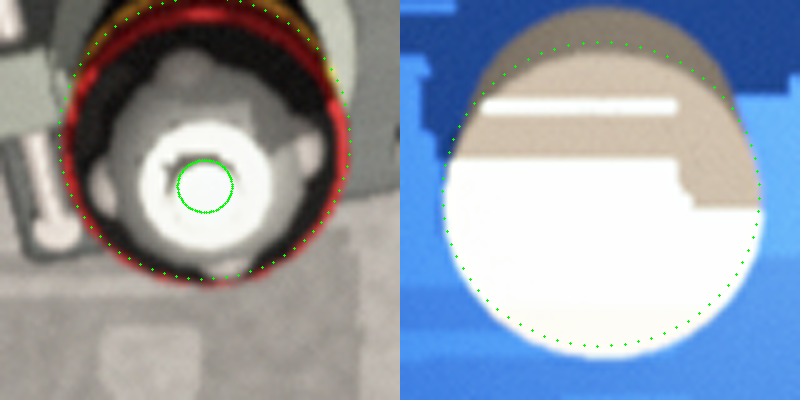

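Observed edges against the overlay: the cap disc sits about 1.1 mm further along −y and 0.4 mm along +x, giving a cap centre of (0.504, 0.3122). The can rim is about 1 mm further along −y, giving (0.5312, −0.2289). Both agree with the triangulation to about 1 mm, so I'll grasp now.

```bash
cat >> h.py <<'E'
R0=np.array([[0,1,0],[1,0,0],[0,0,-1.]])
def exact(p,rate=.1):
    p=np.array(p,float);r.move_straight(p,R0,rate=rate);e=p-r.read_eef_pos();r.move_straight(p+e,R0,rate=.05);return e
E
python3 - <<'E'
from h import *
np.set_printoptions(precision=4,suppress=True)
print(exact([.504,.3122,.06]));print(exact([.504,.3122,.0115]),r.read_eef_pos(),r.read_time())
r.move_gripper(0.0,16);r.pause(.2)
print("grip",r.read_width()*.087,r.read_grasp_force(),r.read_eef_pos(),r.read_ft_force())
r.move_straight([.504,.3122,.26],R0,rate=.2)
print(r.read_width()*.087,r.read_grasp_force(),r.read_ft_force())
r.reach([.5312,-.2289,.24],R0);r.pause(.3)
p=np.array([.5312,-.2289,.24]);e=p-r.read_eef_pos();r.move_straight(p+e,R0,rate=.05);r.pause(.2)
pose=(r.read_eef_pos(),r.read_ee_rot());print(pose,r.read_ft_force(),r.read_grasp_force(),r.read_time())
im=np.hstack([vision.get_image(n) for n in("wrist","side")]);cv2.imwrite("pics/held.png",cv2.resize(im,(800,300),interpolation=cv2.INTER_AREA))
np.savez("held.npz",im=im,p=pose[0],R=pose[1])
E
```

```text
[-0.0006 -0.0003 -0.0007]
[ 0.     -0.      0.0001] [0.5046 0.3125 0.0125] 5.4417
grip 0.05115098302934428 16.000086576968897 [0.504  0.3122 0.0117] [-1.0395 -0.6647  0.0369]
0.051516349042600634 15.999915626525762 [-0.4132  0.3212 -1.3926]
(array([ 0.531 , -0.2295,  0.24  ]), array([[ 0.0001,  1.    ,  0.    ],
       [ 1.    , -0.0001, -0.0001],
       [-0.0001,  0.    , -1.    ]])) [-0.1529  0.9368 -0.1793] 15.999923013077932 10.4417
```

View pics/held.png

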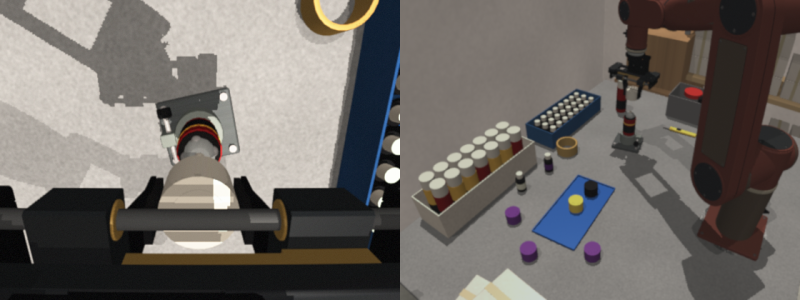

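The white cap is held: width 51.15 mm, grip 16 N, and the tray now holds only black and yellow. It hangs above the can. I'll descend with a force guard to 15 mm above home, before the noses.

```bash
python3 - <<'E'
from h import *
np.set_printoptions(precision=4,suppress=True)
X,Y=.5312,-.2289
r.move_straight([X,Y,.18],R0,rate=.1);r.pause(.3);print(r.read_eef_pos(),r.read_ft_force(),r.read_moment())
print(r.move_straight([X,Y,.1487+.0155],R0,rate=.03,until_force=5));r.pause(.2);print(r.read_eef_pos(),r.read_ft_force(),r.read_moment(),r.read_time())
E
```

```text
[ 0.5315 -0.2291  0.1807] [ 0.1452  0.3489 -0.0578] [-0.0133 -0.0233  0.0062]
False
[ 0.5314 -0.229   0.1645] [0.3217 0.6651 0.9904] [-0.0071 -0.0254  0.0038] 12.4667
```

There was no early contact, so it's aligned. Pressing through the noses in small steps.

```bash
python3 - <<'E'
from h import *
np.set_printoptions(precision=4,suppress=True)
X,Y=.5312,-.2289
for h in(12,10.5,9,6,4,2,1,0):
    r.move_straight([X,Y,.1487+h/1000],R0,rate=.02);r.pause(.1)
    f=r.read_ft_force();print(h,round((r.read_eef_pos()[2]-.1487)*1e3,2),f,r.read_grasp_force(),round(r.read_time(),2))
    if f[2]>18 or abs(f[:2]).max()>10:break
E
```

```text
12 12.39 [ 0.1067 -0.8603  1.785 ] 16.000171832711203 12.89
10.5 11.45 [ 0.0181 -0.1273  4.5878] 16.000527625510585 13.24
9 10.27 [ 0.3486 -1.0003  5.5234] 16.000658772609313 13.59
6 5.26 [ 2.9396 -4.0633 -3.7331] 15.99960494779225 13.99
4 2.66 [ 5.4189 -4.4981 -6.2806] 15.99935326630657 14.34
2 1.92 [ 2.8    -3.1064 -1.5195] 15.999854890469578 14.69
1 1.41 [-0.1241 -1.7501  2.7378] 16.000281754822936 15.04
0 0.79 [-1.9269 -1.2476  5.147 ] 16.000645184976747 15.39
```

```bash
python3 - <<'E'
from h import *
np.set_printoptions(precision=4,suppress=True)
X,Y=.5312,-.2289
h=0
while h>-8:
    h-=.5
    r.move_straight([X,Y,.1487+h/1000],R0,rate=.02);r.pause(.25)
    f=r.read_ft_force();print(h,round((r.read_eef_pos()[2]-.1487)*1e3,2),f,r.read_grasp_force(),round(r.read_time(),2))
    if f[2]>14:break
r.pause(.5);print(r.read_eef_pos(),r.read_ft_force(),r.read_moment())
im=vision.get_image("side");s=vision.get_image("scene")
cv2.imwrite("pics/end.png",np.hstack([cv2.resize(im[130:220,275:365],(400,400),interpolation=cv2.INTER_CUBIC),cv2.resize(s[170:260,160:250],(400,400),interpolation=cv2.INTER_CUBIC)]))
E
```

```text
-0.5 0.48 [-2.0025 -0.7045  7.6874] 16.00071627268335 15.89
-1.0 0.21 [-2.7965 -1.0448  8.7467] 16.00078124782158 16.39
-1.5 -0.15 [-2.3266 -0.3866  9.0252] 16.000911218725378 16.89
-2.0 -0.17 [-4.1864  0.5225 11.7832] 16.001134882608312 17.39
-2.5 -0.17 [-5.0179  0.7552 13.3378] 16.001350208025542 17.89
-3.0 -0.21 [-5.1295  1.0764 15.7726] 16.001585386657098 18.39
[ 0.5316 -0.2291  0.1485] [-4.3381  2.2284 16.6169] [0.2204 0.9603 0.0722]
```

View pics/end.png

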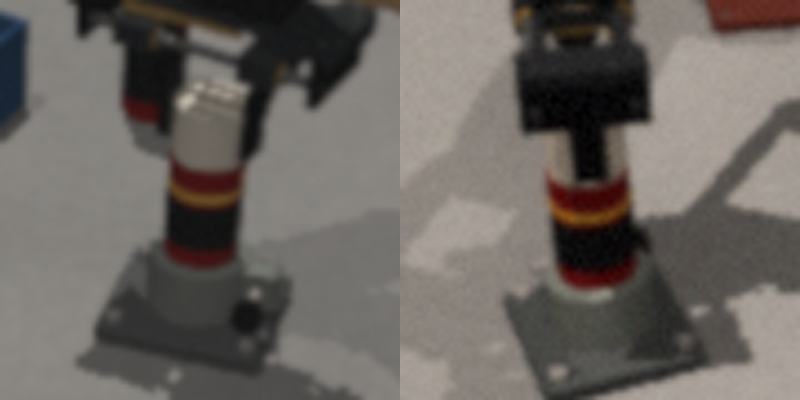

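Both views show the cap seated flush on the can with no gap and still gripped. Height stopped changing at 0.2 mm below the computed home position while the push rose to 16.6 N, so it is on the hard stop. Handing in.

```bash
python3 -c "
from plant import r
print(r.read_ft_force(),r.read_eef_pos());print(r.close_job())"
```

```text
[-4.2078763   1.67098313 17.84335116] [ 0.53162058 -0.22912056  0.14846286]
the job is handed in; nothing more can be done
None
```

The white cap is pressed fully home on the can, held at a 16 N grip with about 17 N of push; the job was handed in about 19 s into the 40 s limit, and the call returned no verdict.

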